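# Pack the blue bench's model-making kit into its foam caddy

## Task

Pack the blue kit away in the blue caddy: the blue-cored tape roll, the blue-capped glue pot, the blue craft knife and the blue-backed sanding block each go into the foam cut-out made for it, the same way up as it is now and sitting flat on the cut-out's floor. The orange tape roll and the orange-capped pot belong to another bench: leave them where they are.

Things in the scene. Friction and masses are not known exactly. Their poses are not given: they have to be found in the camera images.
- tape: Roll of cream masking tape with a blue core, lying flat: outer diameter 54 mm, hole 30 mm, 24 mm high, about 60 g. Origin: on its axis, at the underside; z is its axis. To be packed.
- pot: White glue pot with a blue cap, standing upright: body 40 mm in diameter up to 38 mm height, cap 36 mm in diameter, 55 mm high overall, about 70 g. Origin: centre of the underside; z up. To be packed.
- knife: Blue craft knife lying flat: 104 mm long (its x), 20 mm wide (its y), 18 mm high; the first 88 mm from the tail (-x end) is the blue handle, the last 16 mm to +x is a steel nose 12 mm wide. About 80 g. Origin: middle of its length, at the underside. Starts with x within 0.35 rad of world x. To be packed, either way round.
- block: Cork sanding block with a blue back on top: 80 mm (its x) x 48 mm (its y) x 28 mm high, about 90 g. Origin: centre of the underside; z up. Starts with x within 0.35 rad of world x. To be packed, either way round.
- other_tape: Look-alike: the same tape roll but with an orange core (54 mm across, 24 mm high). Origin: on its axis, at the underside. Stays where it is.
- other_pot: Look-alike: the same glue pot but with an orange cap (40 mm across, 55 mm high). Origin: centre of the underside. Stays where it is.
- bay_tape: Fixed grey foam insert, 140 (x) x 84 (y) x 12 mm, in the low blue caddy (rim 18 mm, foam top 16 mm above the table). Origin: centre of its underside, 4 mm above the table. In its middle a 6 mm deep cut-out with a pale-blue floor, 6 mm above the origin: a round one 70 mm across with a white post (12 mm across, 14 mm high from that floor) in its centre; the tape roll goes over the post.
- bay_pot: Fixed grey foam insert, 140 (x) x 84 (y) x 12 mm, in the low blue caddy (rim 18 mm, foam top 16 mm above the table). Origin: centre of its underside, 4 mm above the table. In its middle a 6 mm deep cut-out with a pale-blue floor, 6 mm above the origin: a plain round one 58 mm across, for the glue pot.
- bay_knife: Fixed grey foam insert, 140 (x) x 84 (y) x 12 mm, in the low blue caddy (rim 18 mm, foam top 16 mm above the table). Origin: centre of its underside, 4 mm above the table. In its middle a 6 mm deep cut-out with a pale-blue floor, 6 mm above the origin: a long narrow one, 122 mm (x) x 38 mm (y), for the knife.
- bay_block: Fixed grey foam insert, 140 (x) x 84 (y) x 12 mm, in the low blue caddy (rim 18 mm, foam top 16 mm above the table). Origin: centre of its underside, 4 mm above the table. In its middle a 6 mm deep cut-out with a pale-blue floor, 6 mm above the origin: a wide rectangular one, 98 mm (x) x 66 mm (y), for the sanding block.
Not all that is in view belongs to the job. Leave any red or yellow look-alike of the bay_pot alone.

How it is judged (in metres and radians):
At the end, for the whole second after the job is handed in: Tape, pot, knife and block each within 14 mm of the centre of their own cut-out, undersides within 3 mm of its floor, level within 0.1 rad (same side up as at the start), released and at rest; the orange roll and the orange-capped pot within 30 mm of their start (distance of each of other_tape, other_pot from where it was at the start of the episode below 0.03 m and horizontal distance between tape and bay_tape below 0.014 m and z of tape in the frame of bay_tape between 0.003 and 0.009 m and linear speed of each of tape, pot, knife, block below 0.02 m/s and angular speed of each of tape, pot, knife, block below 0.2 rad/s and angle between each of tape, pot, knife, block's own z axis and vertical below 0.1 rad and horizontal distance between pot and bay_pot below 0.014 m and z of pot in the frame of bay_pot between 0.003 and 0.009 m and horizontal distance between knife and bay_knife below 0.014 m and z of knife in the frame of bay_knife between 0.003 and 0.009 m and horizontal distance between block and bay_block below 0.014 m and z of block in the frame of bay_block between 0.003 and 0.009 m); the robot touches nothing.
It fails at once if the orange-cored roll is moved 30 mm or more (distance of other_tape from where it was at the start of the episode above 0.03 m).
It fails at once if the orange-capped pot is moved 30 mm or more (distance of other_pot from where it was at the start of the episode above 0.03 m).
It also fails if it takes over 104 s, if anything falls off the work surface, if the arm or the gripper's body presses on something with over 40 N, if the wrist force passes 120 N, or if a joint passes its speed limit or range.

## Robot

A 6-joint arm with a two-finger parallel gripper is mounted at the origin on the work surface. World frame = base frame: x ahead of the robot, y to its left, z up, the work surface at z = 0. Lengths are in mm, angles in rad, forces in N, time in s.
With the tool pointing down it reaches from about 350 to 975 mm from the base axis. Payload 7.1 kg.
Tool frame: the origin (TCP) lies midway between the tips of the shut fingers; the grasp point (between the pads) lies ctrl.grip_point_offset behind it (ctrl.grip_point_offset is the distance from the TCP to the grasp point, in mm); z points along the fingers, y is the line along which they close (so a half turn about z gives the same grasp; the last joint's range is limited). The gripper opens to 88 mm and grips with 3 to 60 N. Pads are 20 mm wide; open, the fingers measure 115 mm over their backs; the gripper's body (75 mm by 178 mm) begins 61 mm behind the grasp point.
Start: joints at [-1.182, 0.423, 1.63, -0, 1.089, -0.019], TCP at [247.885, -573.723, 222.675] pointing down, gripper open.
Joint ranges: [-3, 3], [-0.9, 2.11], [0.09, 2.58], [-1.31, 4.45], [0.11, 2.69], [-2.54, 2.54]. Speed limits (rad/s): [2.39, 2.39, 3.01, 3.14, 3.14, 3.14].

## Interface

Orientations are given as a rotation vector (axis times angle).
In Python, from workcell import ctrl gives the robot as it stands.
- The arm moves only by the tool apply_moves, never from a script. Its argument "targets" is a list of rows, each an object of numbers: "tx", "ty", "tz": the shift along the world's x, y, z in m; "spin": the turn about the world's z in degrees. In form: [{"tx": .., "ty": .., "tz": .., "spin": ..}, ...]. A call has exactly 8 rows; each row is the pose to reach, as a shift and turn from the pose commanded when the call began; what a row does not reach only later rows make up. A row lasts 1/10 s, in which the tool goes at most 50 mm and 8.59 degrees, less where a joint would pass 70% of its speed; a pose out of reach is approached as far as the arm can. A call with a gripper value outside its range is refused whole. "gripper" is the closure, from -1 (fully open) to 1 (shut), set as the call begins (left out, the last holds). The fingers move at their own pace and stop on an object; the grip force is fixed at half the most. Time passes only in rows, so rows that repeat a pose let the fingers close, or fill a call up. It gives the time, the measured TCP pose, the force, the opening and the grip force at its end, in the units of the state.
- ctrl.get_obs(): the state, without advancing time (a new reading comes with each control period).
- ctrl.get_image(name): name is "scene" or "top"; returns the picture (384x512x3 uint8, red, green, blue); there is no depth.
- ctrl.get_calibration(name): a dict with "fov_y" (degrees; the focal length in pixels is half the picture's height over the tangent of half this angle, whatever the lens; pixels are square), "cx", "cy" (the principal point, pixels), "rvec" (rotation vector, rad) and "tvec" (3), from world to camera coordinates, as OpenCV has them. Camera axes: x right, y down, z forward; pixel columns grow to the right and rows downward; lengths in mm; the calibration is good to about 2 mm. A picture is of the moment at which its call begins. get_calibration takes no time and is no camera call.
- ctrl.close_job(): hands the job in; it is judged then, once.
Trained networks look in the newest picture that a camera, given by its name, has taken for a name from the list of things; names that differ only in an ending like _2 or _b are one class to them, and where a whole thing is asked for, a point or a joint stands for the part that bears it (a point fixed in the world has none). Each returns a list of dicts, best first, with "score" (0 to 1); they miss things now and then, are a little off and sometimes report something else, mostly with a low value. They report only what shows in the picture. A call takes as long as a camera call. They do not tell look-alikes from the thing itself.
- ctrl.outline_of(name, camera): "pixels" (384x512 bool, what is visible of it) and "box" ([left, top, right, bottom] in pixels, round what is visible of it).
- ctrl.pinpoint(name, camera): "uv" ([column, row] in pixels: a listed point, or the origin of a listed thing).
The state is a dict: "t": time; "qpos": joint angles; "qvel": joint speeds; "joint_torque": joint torques, N m; "ee_pos": TCP position; "orientation": TCP orientation; "ft_force": force on the tool from outside, world axes, zero at the start; "moment": the same for the moment, N m; "width": finger opening in mm; "grasp_force": force on a finger pad.
Only numpy, scipy, OpenCV 4.12 (cv2) and the standard library are available. Lean on these libraries where they do the work, as an engineer would, in place of code of your own. Each camera call takes 0.05 s, during which the arm holds its last target. There are 200 camera calls.

## Working session

There is one attempt and no reset: what is moved stays moved. The work goes in short steps, Python scripts to look and compute and a tool call to move; the robot and the scene stay as the last step left them, time stands still between calls to the robot, and variables do not carry over. Pictures are saved under pics/ and viewed, at most 14 in all, crops included, and the job is handed in when it is done.

Besides the shell and the picture viewer there is one more tool, called after "Call:" as name([rows], argument=value, ...), one row to a line, values as JSON. apply_moves: Moves the arm, as the interface text tells. Its arguments: {"type":"object","properties":{"targets":{"type":"array"},"gripper":{"type":"number"}},"required":["targets"]}

```bash
ls; mkdir -p pics
python3 - <<'E'
from workcell import ctrl
import cv2
print(ctrl.get_obs()); print(ctrl.grip_point_offset)
for c in("scene","top"):
    print(c,ctrl.get_calibration(c))
    cv2.imwrite(f"pics/{c}0.png",cv2.resize(ctrl.get_image(c)[:,:,::-1],(800,600)))
E
```

```text
pics
{'t': 0.0, 'qpos': array([-1.18201170e+00,  4.23846231e-01,  1.63067907e+00,  1.65861820e-05,
        1.08861137e+00, -1.89934187e-02]), 'qvel': array([ 0.00025936, -0.00048045, -0.00071681, -0.00046239, -0.000733  ,
       -0.0012741 ]), 'joint_torque': array([-7.05277562e-04, -5.44627833e+01, -2.73675835e+01,  6.43365341e-02,
        2.27266556e-02, -1.19720248e-04]), 'ee_pos': array([ 247.67700841, -573.2235631 ,  221.902633  ]), 'orientation': array([-3.07503291e+00, -6.35787854e-01,  4.22997286e-04]), 'ft_force': array([ 0.13810986, -0.53823938,  0.34104697]), 'moment': array([-0.05688816,  0.03732769, -0.00124913]), 'grasp_force': 0.0, 'width': 88.04985651589045}
18.700000000000003
scene {'fov_y': 55.582235238153906, 'cx': 255.76999638204228, 'cy': 192.6200771922857, 'rvec': array([ 2.20991164,  0.67318023, -0.28592895]), 'tvec': array([-386.99545664, -140.09510828, 1264.65593394])}
top {'fov_y': 56.82565956438848, 'cx': 248.32704754849215, 'cy': 193.19109289798652, 'rvec': array([ 2.20012757, -2.16709243,  0.04727523]), 'tvec': array([-16.72094584, 455.47893066, 990.46442167])}
```

View pics/scene0.png

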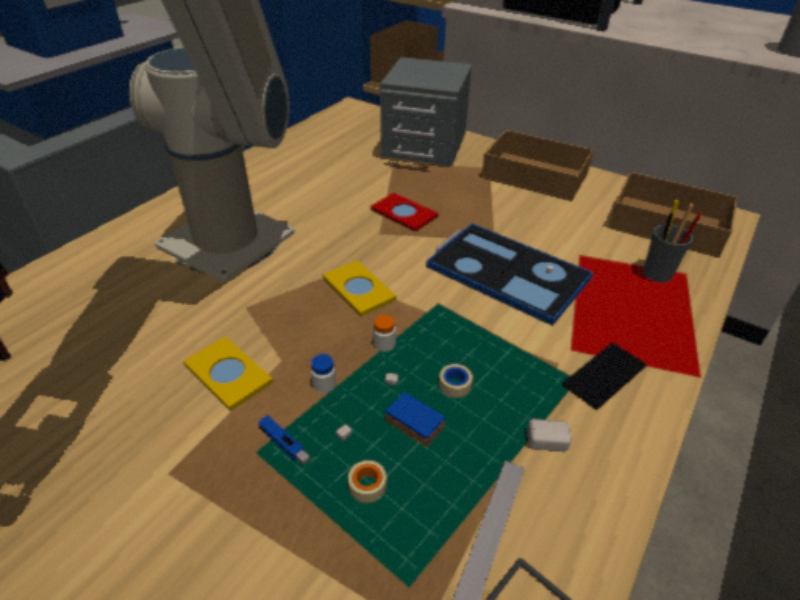

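View pics/top0.png

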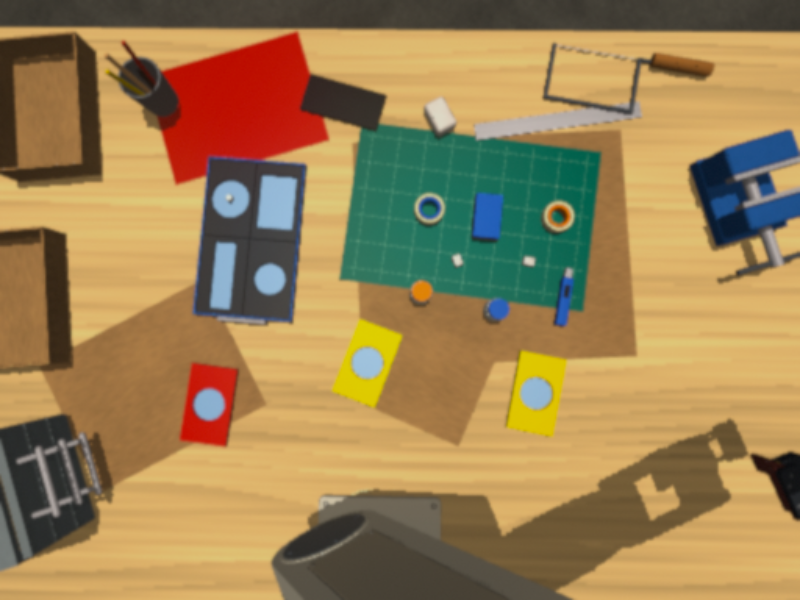

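Both views show the whole scene. In the 800x600 top picture the blue tape is at (429,209), block (488,217), knife (566,297), blue pot (497,310), orange pot (421,291) and orange tape (559,216). The caddy cut-outs are post (230,199), block (277,203), knife (223,275) and pot (270,279). The red and yellow trays are decoys.

```bash
cat > h.py <<'E'
import numpy as np, cv2
from workcell import ctrl
def cam(c):
    k=ctrl.get_calibration(c); f=192/np.tan(np.radians(k["fov_y"]/2))
    K=np.array([[f,0,k["cx"]],[0,f,k["cy"]],[0,0,1]]); R=cv2.Rodrigues(k["rvec"])[0]
    return K,R,np.array(k["tvec"])
def onplane(c,uv,z):
    K,R,t=cam(c); C=-R.T@t; d=R.T@np.linalg.inv(K)@np.array([*uv,1.])
    return C+d*(z-C[2])/d[2]
def proj(c,p):
    K,R,t=cam(c); q=K@(R@np.array(p)+t); return q[:2]/q[2]
def tri(ua,ub):
    P=[K@np.c_[R,t] for K,R,t in (cam("scene"),cam("top"))]
    X=cv2.triangulatePoints(P[0],P[1],np.array(ua,float).reshape(2,1),np.array(ub,float).reshape(2,1)).ravel()
    return X[:3]/X[3]
E
python3 - <<'E'
from h import *
np.set_printoptions(precision=1,suppress=True)
for c in("scene","top"): ctrl.get_image(c)
for n in "tape pot knife block bay_tape bay_pot bay_knife bay_block".split():
    r={c:ctrl.pinpoint(n,c)[:4] for c in("scene","top")}
    for a in r["top"]:
        print(n,"top %.2f"%a["score"],np.array(a["uv"]),onplane("top",a["uv"],4 if "bay" in n else 0),end=" ")
        for b in r["scene"]:
            X=tri(b["uv"],a["uv"]); e=np.linalg.norm(proj("top",X)-a["uv"])
            if e<3: print("| tri %.2f"%b["score"],X,"%.1f"%e,end="")
        print()
    if "bay" not in n:
      for o in ctrl.outline_of(n,"top")[:2]:
        rc=cv2.minAreaRect(np.argwhere(o["pixels"])[:,::-1].astype(np.float32))
        print("   outl %.2f"%o["score"],o["box"],rc)
        if n in("knife","block"):
            h={"knife":18,"block":28}[n]
            B=np.array([onplane("top",p,h)[:2] for p in cv2.boxPoints(rc)]); print("  ",B.mean(0),B.tolist())
E
```

```text
tape top 0.72 [271.9 129.2] [643.  -74.9   0. ] 
pot top 0.44 [317.2 196.5] [ 449.9 -206.5    0. ] | tri 0.56 [ 449.5 -206.5    1.4] 0.1
   outl 0.51 [308.3, 193.5, 324.4, 206.5] ((317.0, 198.0), (14.0, 16.0), 90.0)
   outl 0.20 [263.9, 180.1, 277.5, 195.6] ((269.0000305175781, 186.50003051757812), (14.849241256713867, 14.849242210388184), 45.0)
knife top 0.70 [361.5 193. ] [ 461.8 -332.4    0. ] | tri 0.62 [ 468.  -330.9   -9.8] 2.5
   outl 0.59 [358.8, 173.9, 368.7, 209.7] ((360.9229736328125, 189.98785400390625), (8.577942848205566, 36.807167053222656), 8.972626686096191)
   [ 469.2 -325.4] [[419.6695944479096, -305.4671854533392], [522.1068594324406, -321.7356418385287], [518.6506710711133, -345.42345295748953], [416.2936331006745, -329.0274994420035]]
   outl 0.35 [344.2, 130.4, 365.0, 151.6] ((356.5000305175781, 138.5), (18.384777069091797, 21.21320343017578), 45.0)
   [ 614.9 -313.4] [[611.4677134669936, -273.9710238118615], [654.9701876660915, -316.31853225805145], [618.1531124803404, -352.79694007065245], [574.8385423346308, -310.4978589867805]]
block top 0.60 [309.9 136.3] 
[... 217 characters left out ...]
185.1] [[570.6607002745393, -156.36324652240495], [652.1005416182538, -163.12745549247552], [647.9989704971609, -213.96005874589622], [566.6653536938215, -206.96429353965686]]
bay_tape top 0.91 [147.6 128.5] [639.8 285.3   4. ] | tri 0.65 [645.6 289.2   1.1] 2.0
bay_pot top 0.74 [171.6 177. ] [499.6 211.4   4. ] | tri 0.94 [497.9 215.6 -28.3] 2.0
bay_pot top 0.72 [340.2 246.4] [ 309.8 -271.     4. ] | tri 0.89 [ 307.7 -273.6    0.5] 0.9
bay_pot top 0.68 [130.9 256.7] [270.7 320.9   4. ] | tri 0.89 [270.  313.8  19.1] 1.2
bay_pot top 0.61 [237.  231.1] [348.   20.8   4. ] | tri 0.70 [346.7  19.4   7.6] 0.7
bay_block top 0.89 [174.9 126.8] [645.7 206.    4. ] | tri 0.85 [638.4 201.3   5. ] 2.8
```

Run:
```python
from h import *
np.set_printoptions(precision=1,suppress=True)
for c in("scene","top"):
    im=ctrl.get_image(c); hsv=cv2.cvtColor(im,cv2.COLOR_RGB2HSV)
    H,S,V=[hsv[...,i].astype(int) for i in range(3)]
    m={"pale":(H>95)&(H<120)&(S>50)&(S<140)&(V>110),"blue":(H>100)&(H<125)&(S>160)&(V>70),"orange":(H>4)&(H<16)&(S>190)&(V>100)}
    for k,M in m.items():
        n,l,s,ce=cv2.connectedComponentsWithStats(M.astype(np.uint8),connectivity=8)
        for i in range(1,n):
            if s[i,4]<25 or s[i,4]>800: continue
            rc=cv2.minAreaRect(np.argwhere(l==i)[:,::-1].astype(np.float32))
            print(c,k,s[i,4],"c",ce[i],"rect",np.array(rc[0]),np.array(rc[1])+1,"%.1f"%rc[2], "z10",onplane(c,ce[i],10)[:2] if k=="pale" else "", im[l==i].mean(0))
```

```text
scene pale 70 c [258.  134.2] rect [258. 134.] [ 7. 13.] 90.0 z10 [269.4 308.6] [102.4 127.2 151. ]
scene pale 184 c [313.5 157.4] rect [313.2 157.1] [34.7  6.6] 23.2 z10 [504.3 294.7] [ 96.3 123.9 146.9]
scene pale 122 c [299.2 169.3] rect [299. 169.] [ 9. 17.] 90.0 z10 [495.8 208.6] [ 98.  125.9 149.5]
scene pale 171 c [350.9 173.5] rect [351.  173.5] [12. 21.] 90.0 z10 [644.3 283.8] [ 97.8 125.1 148.1]
scene pale 388 c [338.8 187. ] rect [338.5 186.9] [34.7 13.8] 23.6 z10 [639.2 199.1] [ 98.6 126.9 150.6]
scene pale 123 c [229.4 182.8] rect [229.5 182.5] [10. 16.] 90.0 z10 [349.4  25. ] [102.9 130.9 153.5]
scene pale 218 c [145.1 237. ] rect [145. 237.] [15.1 19.4] 45.0 z10 [ 299.5 -279.5] [102.1 130.  152.9]
scene blue 26 c [285.2 171.8] rect [285. 172.] [25.2  2.3] 24.8 z10  [23.4 48.9 82.1]
scene blue 66 c [357.6 194.7] rect [356.9 195.1] [15.7 40.2] 69.6 z10  [21.9 49.5 84.5]
scene blue 125 c [206.  232.4] rect [206.  232.5] [12. 13.] 90.0 z10  [ 14.1  54.  118.8]
scene blue 73 c [290.9 239.9] rect [291.5 240.5] [10. 14.] 90.0 z10  [15.7 47.8 99. ]
scene blue 559 c [265.5 265.
[... 1340 characters left out ...]
3.1 130.3] rect [464.  129.9] [16.  20.7] 68.2 z10  [ 26.4  68.8 119.5]
top blue 494 c [494.1 135.6] rect [495.3 136.1] [16.1 38. ] 73.6 z10  [ 30.3  77.1 133.2]
top blue 46 c [274.9 131.5] rect [274.5 132.5] [12. 12.] 90.0 z10  [ 35.4  77.6 130.4]
top blue 197 c [360.6 192.1] rect [360.6 192.2] [ 8.8 31. ] 8.7 z10  [ 35.   81.9 154.8]
top blue 109 c [318.9 197. ] rect [319.3 196.8] [10.9 13. ] 45.0 z10  [ 46.7  96.8 179.7]
top orange 54 c [427.3  38.9] rect [427.3  38.8] [17.1  5.9] 11.3 z10  [133.4  82.9  33.1]
top orange 59 c [445.2  41.9] rect [445.4  42. ] [18.2  6.1] 14.0 z10  [132.9  82.6  32.9]
top orange 51 c [357.6 136.8] rect [357.2 137.8] [13.7 13. ] 45.0 z10  [176.8  97.3  19.2]
```

Run:
```python
from h import *
from scipy.optimize import least_squares
np.set_printoptions(precision=1,suppress=True)
print("pot cap tri",tri([206,232.4],[318.9,197]),"top z55",onplane("top",[318.9,197],54)," sc",onplane("scene",[206,231],54))
print("block tri",tri([265.3,264.8],[311.6,137.6]),"top",onplane("top",[311.6,137.6],28),"sc",onplane("scene",[265.3,264.],26))
print("knife handle tri",tri([179.2,278.4],[360.6,192.1]),"top",onplane("top",[360.6,192.1],17),"sc",onplane("scene",[179.2,278.4],16))
print("opot",onplane("top",proj("top",[0,0,0]),0)[:0],tri([245.7,206],[269.7,186.5]))
for n,a,b in(("tape",[350.9,173.5],[147.4,127]),("knife",[313.4,157.3],[142.3,176]),("pot",[299.2,169.3],[172.4,178.3])):print("bay",n,tri(a,b))
def yaw(c,uv,ang,z):
    d=np.array([-np.sin(np.radians(ang)),np.cos(np.radians(ang))])*10
    v=onplane(c,np.array(uv)-d,z)-onplane(c,np.array(uv)+d,z); return np.arctan2(v[1],v[0])
print("yaws knife %.3f block %.3f bayknife %.3f"%(yaw("top",[360.6,192.1],8.7,17),yaw("top",[311.6,137.6],4.8,28),yaw("top",[142.4,176],5.7,10)))
T=np.linspace(0,2*np.pi,40)
def cyl(x,y,r,h): return np.array([[x+r*np.cos(t),y+r*np.sin(t),z] for t in T for z in(0,h)])
for n,c0 in(("tape",(640,-75)),("otape",(627,-302))):
  obs={}
  for c in("scene","top"):
    im=ctrl.get_image(c); u=proj(c,[*c0,12]); hs=cv2.cvtColor(im,cv2.COLOR_RGB2HSV)
    M=~((hs[...,0]>65)&(hs[...,0]<98)&(hs[...,1]>110)) & (im.max(2)>60)
    yy,xx=np.mgrid[:384,:512]; M&=np.hypot(xx-u[0],yy-u[1])<16
    k=cv2.convexHull(np.argwhere(M)[:,::-1].astype(np.float32)); m=cv2.moments(k); obs[c]=np.array([m["m10"],m["m01"]])/m["m00"]; 
    print(n,c,cv2.boundingRect(k),obs[c],"area",m["m00"])
  def cen(c,p):
    k=cv2.convexHull(np.array([proj(c,q) for q in cyl(*p,27,24)],np.float32)); m=cv2.moments(k); return np.array([m["m10"],m["m01"]])/m["m00"]
  for cs in(["top"],["scene"],["top","scene"]):
    s=least_squares(lambda p:np.concatenate([cen(c,p)-obs[c] for c in cs]),c0,diff_step=1e-3); print(n,cs,s.x,s.fun)
im=ctrl.get_image("top"); hs=cv2.cvtColor(im,cv2.COLOR_RGB2HSV)
M=(hs[...,0]>95)&(hs[...,0]<120)&(hs[...,1]>50)&(hs[...,1]<140)&(hs[...,2]>110)
n,l,s,ce=cv2.connectedComponentsWithStats(M.astype(np.uint8)); i=l[130,177]
print("bayblock",s[i],onplane("top",ce[i],10),tri([338.7,187],ce[i]))
```

```text
pot cap tri [ 446.1 -202.4   48.4] top z55 [ 445.8 -201.5   54. ]  sc [ 446.8 -202.4   54. ]
block tri [ 615.  -186.1   22. ] top [ 613.6 -185.1   28. ] sc [ 615.3 -186.8   26. ]
knife handle tri [ 463.4 -326.8   10.9] top [ 463.2 -324.8   17. ] sc [ 466.1 -329.2   16. ]
opot [] [473.7 -67.6  49.6]
bay tape [643.4 284.7   8.9]
bay knife [502.1 295.5   8.6]
bay pot [495.7 207.8  10.3]
yaws knife -0.153 block -0.078 bayknife -0.066
tape scene (281, 232, 22, 23) [291.3 243. ] area 385.5
tape top (265, 123, 21, 22) [274.6 133.2] area 335.0
tape ['top'] [628.3 -82.1] [-0.  0.]
tape ['scene'] [629.4 -82.1] [0. 0.]Traceback (most recent call last):
  File "<stdin>", line 26, in <module>
    return func(*args, **kwargs)
    result = trf(vector_fun.fun, vector_fun.jac, x0, f0, J0, lb, ub, ftol, xtol,
                 gtol, max_nfev, x_scale, loss_function, tr_solver,
                 tr_options.copy(), verbose, callback=callback_wrapped)
    return trf_no_bounds(
        fun, jac, x0, f0, J0, ftol, xtol, gtol, max_nfev, x_scale,
        loss_function, tr_solver, tr_options, verbose, callback=
[... 693 characters left out ...]
 f0 for f_eval in f_evals]
                                    ^^^^^^^
    f = np.atleast_1d(self.fun(x, *self.args, **self.kwargs))
                      ~~~~~~~~^^^^^^^^^^^^^^^^^^^^^^^^^^^^^^
    return np.atleast_1d(self.fun(x))
                         ~~~~~~~~^^^
    return self.f(x, *self.args, **self.kwargs)
           ~~~~~~^^^^^^^^^^^^^^^^^^^^^^^^^^^^^^
  File "<stdin>", line 26, in <lambda>
  File "<stdin>", line 24, in cen
  File "h.py", line 11, in proj
    K,R,t=cam(c); q=K@(R@np.array(p)+t); return q[:2]/q[2]
          ~~~^^^
  File "h.py", line 4, in cam
    k=ctrl.get_calibration(c); f=192/np.tan(np.radians(k["fov_y"]/2))
ValueError: time passes only in moves, steps and waits
```

Measurements (mm), with the two views agreeing within a few mm:

| Item | x | y | Yaw (rad) |
|---|---|---|---|
| Tape | 628.5 | -82 | – |
| Block | 614.5 | -186 | -0.08 |
| Pot | 446 | -202 | – |
| Knife origin | 471 | -327 | -0.15 |
| Bay tape | 643 | 284.5 | -0.07 |
| Bay block | 638 | 198 | -0.07 |
| Bay pot | 495.5 | 208 | -0.07 |
| Bay knife | 502 | 295 | -0.07 |

The floors triangulate to about 10 mm above the table. I'll take the tape first.

Call:
apply_moves([
  {"tx": 0.02,"ty": 0.026,"tz": -0.005,"spin": -3.5},
  {"tx": 0.05,"ty": 0.065,"tz": -0.015,"spin": -7},
  {"tx": 0.08,"ty": 0.104,"tz": -0.025,"spin": -10.5},
  {"tx": 0.11,"ty": 0.142,"tz": -0.035,"spin": -14},
  {"tx": 0.14,"ty": 0.181,"tz": -0.045,"spin": -17.5},
  {"tx": 0.17,"ty": 0.22,"tz": -0.055,"spin": -21},
  {"tx": 0.2,"ty": 0.258,"tz": -0.065,"spin": -24.5},
  {"tx": 0.23,"ty": 0.297,"tz": -0.075,"spin": -28},
], gripper=-1)

```text
t: 2.2
ee_pos: [478.9, -275.3, 147.6]
orientation: [3.138, -0.131, 0.001]
ft_force: [0.4, -1.2, 0.4]
width: 87.9
grasp_force: 0.0
```

Call:
apply_moves([
  {"tx": 0.03,"ty": 0.038,"tz": -0.01,"spin": 0},
  {"tx": 0.06,"ty": 0.077,"tz": -0.02,"spin": 0},
  {"tx": 0.09,"ty": 0.116,"tz": -0.03,"spin": 0},
  {"tx": 0.12,"ty": 0.154,"tz": -0.04,"spin": 0},
  {"tx": 0.14,"ty": 0.18,"tz": -0.05,"spin": 0},
  {"tx": 0.15,"ty": 0.194,"tz": -0.06,"spin": 0},
  {"tx": 0.1506,"ty": 0.1947,"tz": -0.06,"spin": 0},
  {"tx": 0.1506,"ty": 0.1947,"tz": -0.06,"spin": 0},
])

```text
t: 3.0
ee_pos: [627.5, -82.8, 87.4]
orientation: [3.139, -0.127, -0.002]
ft_force: [0.1, -0.4, -1.4]
width: 87.9
grasp_force: 0.0
```

Call:
apply_moves([
  {"tx": 0.0005,"ty": 0.0005,"tz": -0.02},
  {"tx": 0.0005,"ty": 0.0005,"tz": -0.04},
  {"tx": 0.0005,"ty": 0.0005,"tz": -0.06},
  {"tx": 0.0005,"ty": 0.0005,"tz": -0.072},
  {"tx": 0.0005,"ty": 0.0005,"tz": -0.078},
  {"tx": 0.0005,"ty": 0.0005,"tz": -0.0785},
  {"tx": 0.0005,"ty": 0.0005,"tz": -0.0785},
  {"tx": 0.0005,"ty": 0.0005,"tz": -0.0785},
])

```text
validation failed for argument at $.ta...
```

Call:
apply_moves([
  {"tx": 0},
  {"tx": 0},
  {"tx": 0},
  {"tx": 0},
  {"tx": 0},
  {"tx": 0},
  {"tx": 0},
  {"tx": 0},
], gripper=1)

```text
validation failed for argument at $.ta...
```

All four keys are required in each row.

Call:
apply_moves([
  {"tx": 0.0005,"ty": 0.0005,"tz": -0.02,"spin": 0},
  {"tx": 0.0005,"ty": 0.0005,"tz": -0.04,"spin": 0},
  {"tx": 0.0005,"ty": 0.0005,"tz": -0.06,"spin": 0},
  {"tx": 0.0005,"ty": 0.0005,"tz": -0.072,"spin": 0},
  {"tx": 0.0005,"ty": 0.0005,"tz": -0.078,"spin": 0},
  {"tx": 0.0005,"ty": 0.0005,"tz": -0.0785,"spin": 0},
  {"tx": 0.0005,"ty": 0.0005,"tz": -0.0785,"spin": 0},
  {"tx": 0.0005,"ty": 0.0005,"tz": -0.0785,"spin": 0},
])

```text
t: 3.8
ee_pos: [629.5, -81.9, 10.1]
orientation: [3.139, -0.127, 0.002]
ft_force: [0.3, -0.7, -0.6]
width: 87.6
grasp_force: 0.0
```

Call:
apply_moves([
  {"tx": 0,"ty": 0,"tz": 0,"spin": 0},
  {"tx": 0,"ty": 0,"tz": 0,"spin": 0},
  {"tx": 0,"ty": 0,"tz": 0,"spin": 0},
  {"tx": 0,"ty": 0,"tz": 0,"spin": 0},
  {"tx": 0,"ty": 0,"tz": 0,"spin": 0},
  {"tx": 0,"ty": 0,"tz": 0,"spin": 0},
  {"tx": 0,"ty": 0,"tz": 0,"spin": 0},
  {"tx": 0,"ty": 0,"tz": 0,"spin": 0},
], gripper=1)

```text
t: 4.6
ee_pos: [628.9, -81.7, 9.3]
orientation: [-3.139, 0.127, -0.0]
ft_force: [-0.7, 1.1, 2.1]
width: 52.4
grasp_force: 30.0
```

Call:
apply_moves([
  {"tx": 0,"ty": 0,"tz": 0.02,"spin": 0},
  {"tx": 0,"ty": 0,"tz": 0.05,"spin": 0},
  {"tx": 0,"ty": 0.01,"tz": 0.08,"spin": 0},
  {"tx": 0,"ty": 0.035,"tz": 0.09,"spin": 0},
  {"tx": 0,"ty": 0.07,"tz": 0.09,"spin": 0},
  {"tx": 0,"ty": 0.11,"tz": 0.09,"spin": 0},
  {"tx": 0.005,"ty": 0.15,"tz": 0.09,"spin": 0},
  {"tx": 0.01,"ty": 0.19,"tz": 0.09,"spin": 0},
])

```text
t: 5.4
ee_pos: [638.6, 109.7, 99.2]
orientation: [3.139, -0.128, -0.0]
ft_force: [0.5, 0.6, -1.1]
width: 52.4
grasp_force: 30.0
```

Call:
apply_moves([
  {"tx": 0.001,"ty": 0.04,"tz": 0,"spin": 0},
  {"tx": 0.002,"ty": 0.08,"tz": 0,"spin": 0},
  {"tx": 0.004,"ty": 0.12,"tz": 0,"spin": 0},
  {"tx": 0.004,"ty": 0.15,"tz": -0.005,"spin": 0},
  {"tx": 0.004,"ty": 0.17,"tz": -0.01,"spin": 0},
  {"tx": 0.004,"ty": 0.176,"tz": -0.02,"spin": 0},
  {"tx": 0.004,"ty": 0.176,"tz": -0.03,"spin": 0},
  {"tx": 0.004,"ty": 0.176,"tz": -0.03,"spin": 0},
])

```text
t: 6.2
ee_pos: [641.4, 282.4, 66.7]
orientation: [3.137, -0.128, -0.006]
ft_force: [0.1, -0.4, -0.5]
width: 52.6
grasp_force: 30.0
```

Run:
```python
from h import *
o=ctrl.get_obs();print(o["ee_pos"],o["width"],o["grasp_force"])
a=ctrl.get_image("scene")[110:230,230:430]; b=ctrl.get_image("top")[80:240,80:280]
cv2.imwrite("pics/p1.png",np.hstack([cv2.resize(a,(400,400)),cv2.resize(b,(400,400))])[:,:,::-1])
```

```text
[641.43785787 282.37689709  66.72642317] 52.61982053194527 29.999644942581654
```

View pics/p1.png

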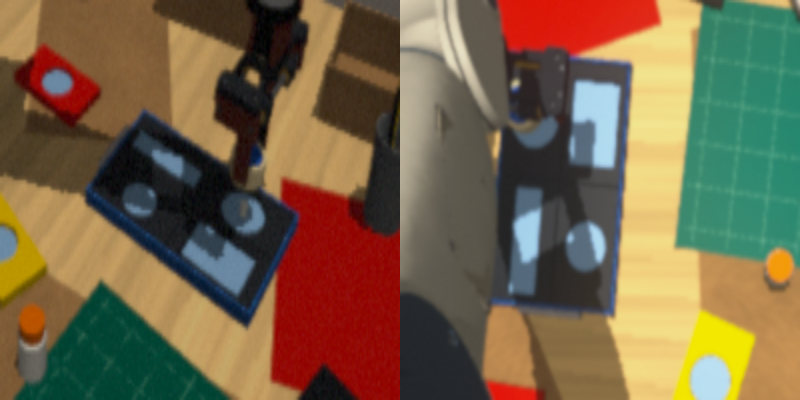

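The picture shows the tape held in the fingers over the post cut-out (scene half, about (245,190)). I'll lower it and release with a partial opening.

Call:
apply_moves([
  {"tx": 0,"ty": 0.001,"tz": -0.015,"spin": 0},
  {"tx": 0,"ty": 0.001,"tz": -0.03,"spin": 0},
  {"tx": 0,"ty": 0.001,"tz": -0.038,"spin": 0},
  {"tx": 0,"ty": 0.001,"tz": -0.043,"spin": 0},
  {"tx": 0,"ty": 0.001,"tz": -0.047,"spin": 0},
  {"tx": 0,"ty": 0.001,"tz": -0.049,"spin": 0},
  {"tx": 0,"ty": 0.001,"tz": -0.049,"spin": 0},
  {"tx": 0,"ty": 0.001,"tz": -0.049,"spin": 0},
])

```text
t: 7.1
ee_pos: [643.1, 285.5, 20.6]
orientation: [-3.139, 0.127, -0.001]
ft_force: [-0.1, 0.1, 0.3]
width: 52.4
grasp_force: 30.0
```

Call:
apply_moves([
  {"tx": 0,"ty": 0,"tz": 0,"spin": 0},
  {"tx": 0,"ty": 0,"tz": 0,"spin": 0},
  {"tx": 0,"ty": 0,"tz": 0,"spin": 0},
  {"tx": 0,"ty": 0,"tz": 0,"spin": 0},
  {"tx": 0,"ty": 0,"tz": 0,"spin": 0},
  {"tx": 0,"ty": 0,"tz": 0,"spin": 0},
  {"tx": 0,"ty": 0,"tz": 0,"spin": 0},
  {"tx": 0,"ty": 0,"tz": 0,"spin": 0},
], gripper=-0.6)

```text
t: 7.9
ee_pos: [642.9, 285.3, 20.2]
orientation: [3.139, -0.127, -0.0]
ft_force: [-0.1, 0.0, 0.6]
width: 70.7
grasp_force: 0.0
```

Call:
apply_moves([
  {"tx": 0,"ty": 0,"tz": 0.025,"spin": 0},
  {"tx": 0,"ty": 0,"tz": 0.06,"spin": 0},
  {"tx": 0,"ty": -0.01,"tz": 0.08,"spin": 0},
  {"tx": -0.005,"ty": -0.05,"tz": 0.08,"spin": 0},
  {"tx": -0.01,"ty": -0.1,"tz": 0.08,"spin": 0},
  {"tx": -0.01,"ty": -0.15,"tz": 0.08,"spin": 0},
  {"tx": -0.01,"ty": -0.19,"tz": 0.08,"spin": 0},
  {"tx": -0.01,"ty": -0.23,"tz": 0.08,"spin": 0},
])

```text
t: 8.7
ee_pos: [632.7, 53.5, 100.4]
orientation: [-3.139, 0.127, -0.0]
ft_force: [-0.1, 0.3, 0.4]
width: 70.1
grasp_force: 0.0
```

Call:
apply_moves([
  {"tx": -0.002,"ty": -0.045,"tz": 0,"spin": 0},
  {"tx": -0.004,"ty": -0.09,"tz": 0,"spin": 0},
  {"tx": -0.008,"ty": -0.135,"tz": 0,"spin": 0},
  {"tx": -0.012,"ty": -0.18,"tz": 0,"spin": 0},
  {"tx": -0.0185,"ty": -0.22,"tz": -0.01,"spin": 0},
  {"tx": -0.0185,"ty": -0.238,"tz": -0.02,"spin": 0},
  {"tx": -0.0185,"ty": -0.2415,"tz": -0.03,"spin": 0},
  {"tx": -0.0185,"ty": -0.2415,"tz": -0.03,"spin": 0},
], gripper=-1)

```text
t: 9.5
ee_pos: [613.4, -185.5, 68.4]
orientation: [-3.138, 0.128, 0.004]
ft_force: [-0.1, -0.2, 0.5]
width: 88.0
grasp_force: 0.0
```

Run:
```python
from h import *
o=ctrl.get_obs();print(o["ee_pos"],o["width"],o["grasp_force"])
a=ctrl.get_image("scene"); b=ctrl.get_image("top")[80:240,80:280]
cv2.imwrite("pics/p2.png",np.hstack([cv2.resize(a[110:230,230:430],(400,400)),cv2.resize(b,(400,400))])[:,:,::-1])
```

```text
[ 613.36186826 -185.48846745   68.40522528] 88.03123473880973 0.0
```

View pics/p2.png

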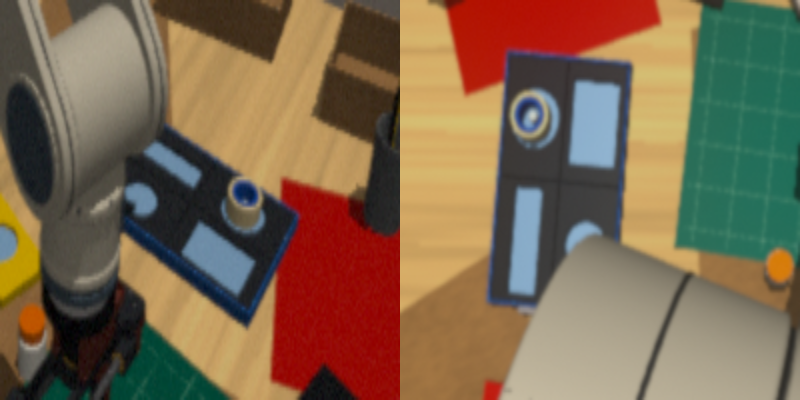

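The tape sits over its post, at (245,200) in the scene half and (530,115) in the top half. Next is the block.

Call:
apply_moves([
  {"tx": 0,"ty": 0,"tz": -0.015,"spin": 0},
  {"tx": 0,"ty": 0,"tz": -0.03,"spin": 0},
  {"tx": 0,"ty": 0,"tz": -0.045,"spin": 0},
  {"tx": 0,"ty": 0,"tz": -0.055,"spin": 0},
  {"tx": 0,"ty": 0,"tz": -0.06,"spin": 0},
  {"tx": 0,"ty": 0,"tz": -0.061,"spin": 0},
  {"tx": 0,"ty": 0,"tz": -0.061,"spin": 0},
  {"tx": 0,"ty": 0,"tz": -0.061,"spin": 0},
])

```text
t: 10.4
ee_pos: [614.8, -186.4, 9.7]
orientation: [3.139, -0.127, 0.001]
ft_force: [-0.5, 0.7, 0.7]
width: 87.7
grasp_force: 0.0
```

Call:
apply_moves([
  {"tx": 0,"ty": 0,"tz": 0,"spin": 0},
  {"tx": 0,"ty": 0,"tz": 0,"spin": 0},
  {"tx": 0,"ty": 0,"tz": 0,"spin": 0},
  {"tx": 0,"ty": 0,"tz": 0,"spin": 0},
  {"tx": 0,"ty": 0,"tz": 0,"spin": 0},
  {"tx": 0,"ty": 0,"tz": 0,"spin": 0},
  {"tx": 0,"ty": 0,"tz": 0,"spin": 0},
  {"tx": 0,"ty": 0,"tz": 0,"spin": 0},
], gripper=1)

```text
t: 11.2
ee_pos: [614.4, -186.2, 9.2]
orientation: [3.139, -0.127, 0.0]
ft_force: [-0.6, 0.5, 0.0]
width: 47.7
grasp_force: 30.0
```

Call:
apply_moves([
  {"tx": 0,"ty": 0,"tz": 0.02,"spin": 0},
  {"tx": 0,"ty": 0,"tz": 0.05,"spin": 0},
  {"tx": 0,"ty": 0.01,"tz": 0.08,"spin": 0},
  {"tx": 0,"ty": 0.035,"tz": 0.09,"spin": 0},
  {"tx": 0,"ty": 0.07,"tz": 0.09,"spin": 0},
  {"tx": 0.005,"ty": 0.11,"tz": 0.09,"spin": 0},
  {"tx": 0.01,"ty": 0.15,"tz": 0.09,"spin": 0},
  {"tx": 0.01,"ty": 0.19,"tz": 0.09,"spin": 0.5},
])

```text
t: 12.0
ee_pos: [624.7, 5.3, 99.2]
orientation: [-3.139, 0.114, -0.001]
ft_force: [0.3, 0.3, -0.9]
width: 48.0
grasp_force: 30.0
```

Call:
apply_moves([
  {"tx": 0.003,"ty": 0.04,"tz": 0,"spin": 0},
  {"tx": 0.006,"ty": 0.08,"tz": 0,"spin": 0},
  {"tx": 0.01,"ty": 0.12,"tz": 0,"spin": 0},
  {"tx": 0.0125,"ty": 0.155,"tz": -0.005,"spin": 0},
  {"tx": 0.0135,"ty": 0.18,"tz": -0.01,"spin": 0},
  {"tx": 0.0135,"ty": 0.193,"tz": -0.02,"spin": 0},
  {"tx": 0.0135,"ty": 0.194,"tz": -0.03,"spin": 0},
  {"tx": 0.0135,"ty": 0.194,"tz": -0.03,"spin": 0},
])

```text
t: 12.8
ee_pos: [636.2, 196.7, 66.9]
orientation: [3.138, -0.113, -0.006]
ft_force: [0.3, -0.7, -0.1]
width: 47.8
grasp_force: 30.0
```

Call:
apply_moves([
  {"tx": 0,"ty": 0,"tz": -0.015,"spin": 0},
  {"tx": 0,"ty": 0,"tz": -0.03,"spin": 0},
  {"tx": 0,"ty": 0,"tz": -0.038,"spin": 0},
  {"tx": 0,"ty": 0,"tz": -0.043,"spin": 0},
  {"tx": 0,"ty": 0,"tz": -0.047,"spin": 0},
  {"tx": 0,"ty": 0,"tz": -0.049,"spin": 0},
  {"tx": 0,"ty": 0,"tz": -0.049,"spin": 0},
  {"tx": 0,"ty": 0,"tz": -0.049,"spin": 0},
])

```text
t: 13.6
ee_pos: [638.1, 198.0, 20.6]
orientation: [-3.139, 0.113, -0.001]
ft_force: [-0.2, -0.3, -1.3]
width: 47.5
grasp_force: 30.0
```

Call:
apply_moves([
  {"tx": 0,"ty": 0,"tz": 0,"spin": 0},
  {"tx": 0,"ty": 0,"tz": 0,"spin": 0},
  {"tx": 0,"ty": 0,"tz": 0,"spin": 0},
  {"tx": 0,"ty": 0,"tz": 0,"spin": 0},
  {"tx": 0,"ty": 0,"tz": 0,"spin": 0},
  {"tx": 0,"ty": 0,"tz": 0,"spin": 0},
  {"tx": 0,"ty": 0,"tz": 0,"spin": 0},
  {"tx": 0,"ty": 0,"tz": 0,"spin": 0},
], gripper=-0.35)

```text
t: 14.4
ee_pos: [637.9, 197.8, 20.2]
orientation: [-3.14, 0.113, -0.0]
ft_force: [-0.5, 0.2, 0.2]
width: 59.1
grasp_force: 0.0
```

Call:
apply_moves([
  {"tx": 0,"ty": 0,"tz": 0.025,"spin": 0},
  {"tx": 0,"ty": 0,"tz": 0.06,"spin": 0},
  {"tx": -0.01,"ty": -0.02,"tz": 0.09,"spin": 0},
  {"tx": -0.03,"ty": -0.055,"tz": 0.09,"spin": 0},
  {"tx": -0.05,"ty": -0.095,"tz": 0.09,"spin": 0},
  {"tx": -0.07,"ty": -0.135,"tz": 0.09,"spin": 0},
  {"tx": -0.09,"ty": -0.175,"tz": 0.09,"spin": 0},
  {"tx": -0.11,"ty": -0.215,"tz": 0.09,"spin": 0},
])

```text
t: 15.2
ee_pos: [527.0, -18.5, 110.5]
orientation: [3.139, -0.113, 0.001]
ft_force: [0.4, -0.3, 0.4]
width: 59.2
grasp_force: 0.0
```

Call:
apply_moves([
  {"tx": -0.018,"ty": -0.04,"tz": 0,"spin": 0},
  {"tx": -0.036,"ty": -0.08,"tz": 0,"spin": 0},
  {"tx": -0.054,"ty": -0.12,"tz": 0,"spin": 0},
  {"tx": -0.07,"ty": -0.155,"tz": 0,"spin": 0},
  {"tx": -0.08,"ty": -0.178,"tz": 0,"spin": 0},
  {"tx": -0.0818,"ty": -0.185,"tz": 0,"spin": 0},
  {"tx": -0.0818,"ty": -0.185,"tz": -0.015,"spin": 0},
  {"tx": -0.0818,"ty": -0.185,"tz": -0.03,"spin": 0},
], gripper=-1)

```text
t: 16.0
ee_pos: [446.8, -202.4, 80.4]
orientation: [3.139, -0.115, 0.003]
ft_force: [-0.2, 0.5, -0.1]
width: 87.4
grasp_force: 0.0
```

Run:
```python
from h import *
o=ctrl.get_obs();print(o["ee_pos"],o["width"],o["grasp_force"])
a=ctrl.get_image("scene"); b=ctrl.get_image("top")
cv2.imwrite("pics/p3.png",np.hstack([cv2.resize(a[110:310,130:380],(400,320)),cv2.resize(b[80:240,80:280],(400,320))])[:,:,::-1])
```

```text
[ 446.79534504 -202.41245246   80.37072984] 87.37293620611916 0.0
```

View pics/p3.png

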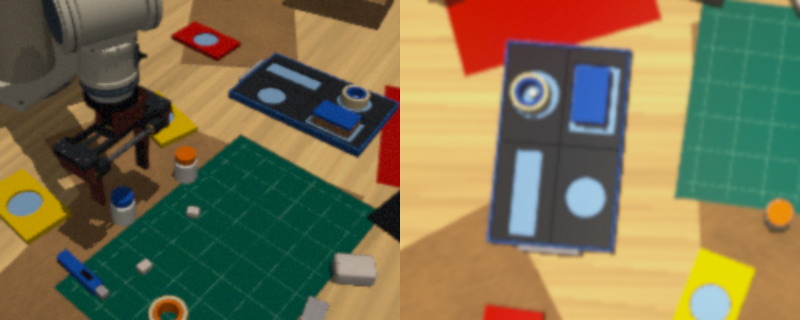

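The block sits in its cut-out with even margins, and the open gripper straddles the pot at (122,205). I'll grasp the pot now.

Call:
apply_moves([
  {"tx": 0,"ty": 0,"tz": -0.015,"spin": 0},
  {"tx": 0,"ty": 0,"tz": -0.03,"spin": 0},
  {"tx": 0,"ty": 0,"tz": -0.045,"spin": 0},
  {"tx": 0,"ty": 0,"tz": -0.058,"spin": 0},
  {"tx": 0,"ty": 0,"tz": -0.065,"spin": 0},
  {"tx": 0,"ty": 0,"tz": -0.066,"spin": 0},
  {"tx": 0,"ty": 0,"tz": -0.066,"spin": 0},
  {"tx": 0,"ty": 0,"tz": -0.066,"spin": 0},
])

```text
t: 16.9
ee_pos: [446.5, -202.3, 14.7]
orientation: [3.139, -0.113, 0.001]
ft_force: [1.3, 1.0, -0.3]
width: 88.1
grasp_force: 0.0
```

Call:
apply_moves([
  {"tx": 0,"ty": 0,"tz": 0,"spin": 0},
  {"tx": 0,"ty": 0,"tz": 0,"spin": 0},
  {"tx": 0,"ty": 0,"tz": 0,"spin": 0},
  {"tx": 0,"ty": 0,"tz": 0,"spin": 0},
  {"tx": 0,"ty": 0,"tz": 0,"spin": 0},
  {"tx": 0,"ty": 0,"tz": 0,"spin": 0},
  {"tx": 0,"ty": 0,"tz": 0,"spin": 0},
  {"tx": 0,"ty": 0,"tz": 0,"spin": 0},
], gripper=1)

```text
t: 17.7
ee_pos: [446.1, -202.2, 14.2]
orientation: [3.14, -0.113, -0.0]
ft_force: [1.4, -0.5, 0.3]
width: 39.4
grasp_force: 30.0
```

Call:
apply_moves([
  {"tx": 0,"ty": 0,"tz": 0.02,"spin": 0},
  {"tx": 0,"ty": 0,"tz": 0.05,"spin": 0},
  {"tx": 0,"ty": 0,"tz": 0.09,"spin": 0},
  {"tx": 0,"ty": 0.02,"tz": 0.12,"spin": 0},
  {"tx": 0,"ty": 0.055,"tz": 0.13,"spin": 0},
  {"tx": 0.005,"ty": 0.095,"tz": 0.13,"spin": 0},
  {"tx": 0.01,"ty": 0.135,"tz": 0.13,"spin": 0},
  {"tx": 0.015,"ty": 0.175,"tz": 0.13,"spin": 0},
])

```text
t: 18.5
ee_pos: [460.9, -25.8, 144.5]
orientation: [-3.139, 0.114, -0.001]
ft_force: [0.1, 0.3, 0.2]
width: 39.3
grasp_force: 30.0
```

Call:
apply_moves([
  {"tx": 0.005,"ty": 0.04,"tz": 0,"spin": 0},
  {"tx": 0.01,"ty": 0.08,"tz": 0,"spin": 0},
  {"tx": 0.016,"ty": 0.12,"tz": 0,"spin": 0},
  {"tx": 0.022,"ty": 0.16,"tz": 0,"spin": 0},
  {"tx": 0.028,"ty": 0.195,"tz": -0.01,"spin": 0},
  {"tx": 0.033,"ty": 0.222,"tz": -0.03,"spin": 0},
  {"tx": 0.0344,"ty": 0.233,"tz": -0.05,"spin": 0},
  {"tx": 0.0344,"ty": 0.235,"tz": -0.07,"spin": 0},
])

```text
t: 19.3
ee_pos: [495.7, 209.6, 73.5]
orientation: [-3.139, 0.11, -0.001]
ft_force: [0.4, -0.3, -1.1]
width: 39.3
grasp_force: 30.0
```

Call:
apply_moves([
  {"tx": 0,"ty": 0,"tz": -0.015,"spin": 0},
  {"tx": 0,"ty": 0,"tz": -0.03,"spin": 0},
  {"tx": 0,"ty": 0,"tz": -0.038,"spin": 0},
  {"tx": 0,"ty": 0,"tz": -0.043,"spin": 0},
  {"tx": 0,"ty": 0,"tz": -0.047,"spin": 0},
  {"tx": 0,"ty": 0,"tz": -0.049,"spin": 0},
  {"tx": 0,"ty": 0,"tz": -0.049,"spin": 0},
  {"tx": 0,"ty": 0,"tz": -0.049,"spin": 0},
])

```text
t: 20.1
ee_pos: [495.8, 207.9, 25.6]
orientation: [-3.139, 0.113, -0.001]
ft_force: [-0.1, 0.6, -0.9]
width: 39.1
grasp_force: 30.0
```

Call:
apply_moves([
  {"tx": 0,"ty": 0,"tz": 0,"spin": 0},
  {"tx": 0,"ty": 0,"tz": 0,"spin": 0},
  {"tx": 0,"ty": 0,"tz": 0,"spin": 0},
  {"tx": 0,"ty": 0,"tz": 0,"spin": 0},
  {"tx": 0,"ty": 0,"tz": 0,"spin": 0},
  {"tx": 0,"ty": 0,"tz": 0,"spin": 0},
  {"tx": 0,"ty": 0,"tz": 0,"spin": 0},
  {"tx": 0,"ty": 0,"tz": 0,"spin": 0},
], gripper=-0.3)

```text
t: 20.9
ee_pos: [495.4, 207.8, 25.2]
orientation: [-3.14, 0.113, 0.0]
ft_force: [0.4, 0.1, 0.3]
width: 57.1
grasp_force: 0.0
```

Call:
apply_moves([
  {"tx": 0,"ty": 0,"tz": 0.025,"spin": 0},
  {"tx": 0,"ty": 0,"tz": 0.065,"spin": 0},
  {"tx": 0,"ty": 0,"tz": 0.105,"spin": 0},
  {"tx": 0,"ty": -0.03,"tz": 0.11,"spin": 0},
  {"tx": 0,"ty": -0.075,"tz": 0.11,"spin": -1},
  {"tx": 0,"ty": -0.12,"tz": 0.11,"spin": -2},
  {"tx": 0,"ty": -0.165,"tz": 0.11,"spin": -3},
  {"tx": -0.005,"ty": -0.21,"tz": 0.11,"spin": -4.6},
])

```text
t: 21.7
ee_pos: [490.8, -3.8, 135.5]
orientation: [-3.132, 0.24, -0.002]
ft_force: [0.7, -0.2, -0.4]
width: 57.0
grasp_force: 0.0
```

Call:
apply_moves([
  {"tx": -0.002,"ty": -0.045,"tz": 0,"spin": 0},
  {"tx": -0.004,"ty": -0.09,"tz": 0,"spin": 0},
  {"tx": -0.008,"ty": -0.135,"tz": 0,"spin": 0},
  {"tx": -0.012,"ty": -0.18,"tz": 0,"spin": 0},
  {"tx": -0.016,"ty": -0.225,"tz": 0,"spin": 0},
  {"tx": -0.0195,"ty": -0.27,"tz": -0.01,"spin": 0},
  {"tx": -0.0195,"ty": -0.305,"tz": -0.025,"spin": 0},
  {"tx": -0.0195,"ty": -0.325,"tz": -0.04,"spin": 0},
], gripper=-1)

```text
t: 22.5
ee_pos: [470.9, -330.3, 95.1]
orientation: [3.131, -0.243, 0.002]
ft_force: [0.4, 0.2, 0.4]
width: 88.0
grasp_force: 0.0
```

Run:
```python
from h import *
o=ctrl.get_obs();print(o["ee_pos"],o["orientation"],o["width"])
a=ctrl.get_image("scene"); b=ctrl.get_image("top")
cv2.imwrite("pics/p4.png",np.hstack([cv2.resize(a[190:350,100:300],(400,320)),cv2.resize(b[80:240,80:280],(400,320))])[:,:,::-1])
```

```text
[ 470.91047118 -330.27285509   95.05751944] [ 3.13109092e+00 -2.42587157e-01  2.30877669e-03] 87.95394855295801
```

View pics/p4.png

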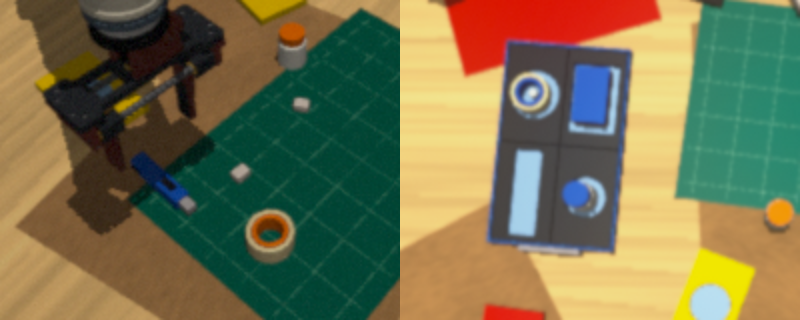

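The pot stands in its cut-out (585,195), the tape and block are undisturbed, and the gripper is over the knife.

Call:
apply_moves([
  {"tx": 0,"ty": 0,"tz": -0.015,"spin": 0},
  {"tx": 0,"ty": 0,"tz": -0.035,"spin": 0},
  {"tx": 0,"ty": 0,"tz": -0.055,"spin": 0},
  {"tx": 0,"ty": 0,"tz": -0.072,"spin": 0},
  {"tx": 0,"ty": 0,"tz": -0.083,"spin": 0},
  {"tx": 0,"ty": 0,"tz": -0.0865,"spin": 0},
  {"tx": 0,"ty": 0,"tz": -0.0865,"spin": 0},
  {"tx": 0,"ty": 0,"tz": -0.0865,"spin": 0},
])

```text
t: 23.4
ee_pos: [471.5, -327.2, 9.3]
orientation: [3.132, -0.239, 0.001]
ft_force: [-0.3, 0.3, 0.2]
width: 87.9
grasp_force: 0.0
```

Call:
apply_moves([
  {"tx": 0,"ty": 0,"tz": 0,"spin": 0},
  {"tx": 0,"ty": 0,"tz": 0,"spin": 0},
  {"tx": 0,"ty": 0,"tz": 0,"spin": 0},
  {"tx": 0,"ty": 0,"tz": 0,"spin": 0},
  {"tx": 0,"ty": 0,"tz": 0,"spin": 0},
  {"tx": 0,"ty": 0,"tz": 0,"spin": 0},
  {"tx": 0,"ty": 0,"tz": 0,"spin": 0},
  {"tx": 0,"ty": 0,"tz": 0,"spin": 0},
], gripper=1)

```text
t: 24.2
ee_pos: [470.9, -327.2, 8.7]
orientation: [-3.132, 0.239, 0.0]
ft_force: [-0.8, -0.1, -0.4]
width: 27.3
grasp_force: 0.0
```

Call:
apply_moves([
  {"tx": 0,"ty": 0,"tz": 0.02,"spin": 0},
  {"tx": 0,"ty": 0,"tz": 0.05,"spin": 0},
  {"tx": 0,"ty": 0,"tz": 0.09,"spin": 0},
  {"tx": 0,"ty": 0.02,"tz": 0.12,"spin": 0},
  {"tx": 0,"ty": 0.055,"tz": 0.13,"spin": 1},
  {"tx": 0,"ty": 0.095,"tz": 0.13,"spin": 2},
  {"tx": 0,"ty": 0.135,"tz": 0.13,"spin": 3},
  {"tx": 0,"ty": 0.175,"tz": 0.13,"spin": 4.7},
])

```text
t: 25.0
ee_pos: [470.8, -150.9, 139.0]
orientation: [3.14, -0.11, 0.001]
ft_force: [0.2, -0.8, -0.0]
width: 0.2
grasp_force: 0.0
```

The lift began before the fingers had closed (27 mm, no force), so the grasp missed. I'll find the knife again.

```bash
cat > kn.py <<'E'
from h import *
np.set_printoptions(precision=1,suppress=True)
a=ctrl.get_image("scene"); b=ctrl.get_image("top"); R={}
for c,im,cu in(("scene",a,(179,278)),("top",b,(360,192))):
    hs=cv2.cvtColor(im,cv2.COLOR_RGB2HSV); M=(hs[...,0]>100)&(hs[...,0]<125)&(hs[...,1]>160)&(hs[...,2]>70)
    n,l,s,ce=cv2.connectedComponentsWithStats(M.astype(np.uint8),connectivity=8)
    for i in range(1,n):
        if s[i,4]>40 and np.hypot(*(ce[i]-cu))<40:
            print(c,s[i,4],ce[i],cv2.minAreaRect(np.argwhere(l==i)[:,::-1].astype(np.float32)),onplane(c,ce[i],17))
cv2.imwrite("pics/k.png",np.hstack([cv2.resize(a[190:350,100:300],(400,320)),cv2.resize(b[120:240,290:440],(400,320))])[:,:,::-1])
E
python3 kn.py
```

```text
scene 243 [179.1 278.8] ((179.34666442871094, 278.6661376953125), (31.370454788208008, 9.213305473327637), 42.709388732910156) [ 467.2 -330.6   17. ]
```

View pics/k.png

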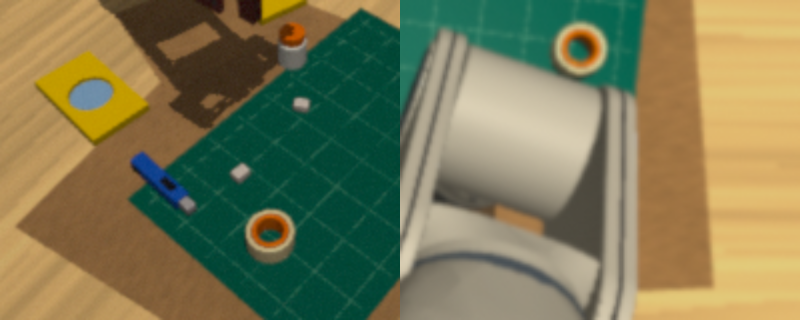

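The knife lies where it was, at (165,182) in the scene crop. I'll go back and wait longer for the close.

Call:
apply_moves([
  {"tx": 0,"ty": -0.04,"tz": 0,"spin": -1.5},
  {"tx": 0,"ty": -0.08,"tz": 0,"spin": -3},
  {"tx": 0,"ty": -0.12,"tz": -0.01,"spin": -4.7},
  {"tx": 0,"ty": -0.155,"tz": -0.02,"spin": -4.7},
  {"tx": 0,"ty": -0.172,"tz": -0.03,"spin": -4.7},
  {"tx": 0,"ty": -0.175,"tz": -0.045,"spin": -4.7},
  {"tx": 0,"ty": -0.175,"tz": -0.06,"spin": -4.7},
  {"tx": 0,"ty": -0.175,"tz": -0.075,"spin": -4.7},
], gripper=-1)

```text
t: 25.9
ee_pos: [470.4, -325.7, 62.1]
orientation: [-3.132, 0.238, 0.002]
ft_force: [-0.1, -0.3, 0.3]
width: 61.1
grasp_force: 0.0
```

Call:
apply_moves([
  {"tx": 0,"ty": 0,"tz": 0,"spin": 0},
  {"tx": 0,"ty": 0,"tz": -0.01,"spin": 0},
  {"tx": 0,"ty": 0,"tz": -0.025,"spin": 0},
  {"tx": 0,"ty": 0,"tz": -0.04,"spin": 0},
  {"tx": 0,"ty": 0,"tz": -0.05,"spin": 0},
  {"tx": 0,"ty": 0,"tz": -0.055,"spin": 0},
  {"tx": 0,"ty": 0,"tz": -0.055,"spin": 0},
  {"tx": 0,"ty": 0,"tz": -0.055,"spin": 0},
])

```text
t: 26.7
ee_pos: [471.1, -327.3, 8.8]
orientation: [3.132, -0.239, 0.0]
ft_force: [-0.1, 0.2, 0.5]
width: 87.7
grasp_force: 0.0
```

Call:
apply_moves([
  {"tx": 0,"ty": 0,"tz": 0,"spin": 0},
  {"tx": 0,"ty": 0,"tz": 0,"spin": 0},
  {"tx": 0,"ty": 0,"tz": 0,"spin": 0},
  {"tx": 0,"ty": 0,"tz": 0,"spin": 0},
  {"tx": 0,"ty": 0,"tz": 0,"spin": 0},
  {"tx": 0,"ty": 0,"tz": 0,"spin": 0},
  {"tx": 0,"ty": 0,"tz": 0,"spin": 0},
  {"tx": 0,"ty": 0,"tz": 0,"spin": 0},
], gripper=1)

```text
t: 27.5
ee_pos: [470.9, -327.2, 8.7]
orientation: [-3.132, 0.239, 0.0]
ft_force: [-1.6, -0.3, 0.3]
width: 27.4
grasp_force: 0.0
```

Call:
apply_moves([
  {"tx": 0,"ty": 0,"tz": 0,"spin": 0},
  {"tx": 0,"ty": 0,"tz": 0,"spin": 0},
  {"tx": 0,"ty": 0,"tz": 0,"spin": 0},
  {"tx": 0,"ty": 0,"tz": 0,"spin": 0},
  {"tx": 0,"ty": 0,"tz": 0,"spin": 0},
  {"tx": 0,"ty": 0,"tz": 0,"spin": 0},
  {"tx": 0,"ty": 0,"tz": 0,"spin": 0},
  {"tx": 0,"ty": 0,"tz": 0,"spin": 0},
])

```text
t: 28.3
ee_pos: [471.0, -327.2, 8.7]
orientation: [-3.132, 0.239, -0.0]
ft_force: [1.0, 0.3, -0.5]
width: 19.9
grasp_force: 30.0
```

Call:
apply_moves([
  {"tx": 0,"ty": 0,"tz": 0.02,"spin": 0},
  {"tx": 0,"ty": 0,"tz": 0.05,"spin": 0},
  {"tx": 0,"ty": 0,"tz": 0.09,"spin": 0},
  {"tx": 0,"ty": 0.02,"tz": 0.12,"spin": 0},
  {"tx": 0,"ty": 0.05,"tz": 0.13,"spin": 1},
  {"tx": 0,"ty": 0.085,"tz": 0.13,"spin": 2},
  {"tx": 0,"ty": 0.12,"tz": 0.13,"spin": 3},
  {"tx": 0,"ty": 0.155,"tz": 0.13,"spin": 4.7},
])

```text
t: 29.1
ee_pos: [470.6, -170.9, 138.9]
orientation: [-3.14, 0.11, -0.0]
ft_force: [0.6, -0.3, -1.4]
width: 19.6
grasp_force: 30.0
```

Call:
apply_moves([
  {"tx": 0,"ty": 0.035,"tz": 0,"spin": 0},
  {"tx": 0,"ty": 0.075,"tz": 0,"spin": 0},
  {"tx": 0.005,"ty": 0.115,"tz": 0,"spin": 0},
  {"tx": 0.01,"ty": 0.155,"tz": 0,"spin": 0},
  {"tx": 0.015,"ty": 0.195,"tz": 0,"spin": 0},
  {"tx": 0.02,"ty": 0.235,"tz": 0,"spin": 0},
  {"tx": 0.025,"ty": 0.275,"tz": 0,"spin": 0},
  {"tx": 0.03,"ty": 0.315,"tz": 0,"spin": 0},
])

```text
t: 29.9
ee_pos: [500.6, 144.5, 138.7]
orientation: [3.14, -0.11, -0.0]
ft_force: [1.1, -0.8, -1.5]
width: 19.7
grasp_force: 30.0
```

Call:
apply_moves([
  {"tx": 0,"ty": 0.035,"tz": 0,"spin": 0},
  {"tx": 0,"ty": 0.07,"tz": 0,"spin": 0},
  {"tx": 0,"ty": 0.105,"tz": 0,"spin": 0},
  {"tx": 0,"ty": 0.13,"tz": 0,"spin": 0},
  {"tx": 0.001,"ty": 0.145,"tz": 0,"spin": 0},
  {"tx": 0.001,"ty": 0.1515,"tz": -0.015,"spin": 0},
  {"tx": 0.001,"ty": 0.1515,"tz": -0.03,"spin": 0},
  {"tx": 0.001,"ty": 0.1515,"tz": -0.05,"spin": 0},
])

```text
t: 30.7
ee_pos: [501.6, 293.2, 87.2]
orientation: [3.139, -0.111, -0.001]
ft_force: [-0.2, -0.9, -0.2]
width: 19.7
grasp_force: 30.0
```

Run:
```python
from h import *
o=ctrl.get_obs();print(o["ee_pos"],o["orientation"],o["width"])
a=ctrl.get_image("scene"); b=ctrl.get_image("top")
cv2.imwrite("pics/p5.png",np.hstack([cv2.resize(a[90:250,210:410],(400,320)),cv2.resize(b[80:240,80:280],(400,320))])[:,:,::-1])
```

```text
[501.62656643 293.17545286  87.22296882] [ 3.13900986e+00 -1.11304969e-01 -9.20821990e-04] 19.726600055284816
```

View pics/p5.png

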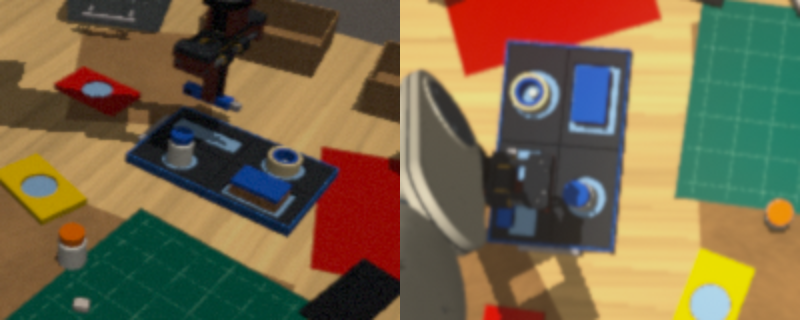

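The knife is held level over its cut-out, at (210,97) in the scene half. Lower and release.

Call:
apply_moves([
  {"tx": 0,"ty": 0,"tz": -0.015,"spin": 0},
  {"tx": 0,"ty": 0,"tz": -0.035,"spin": 0},
  {"tx": 0,"ty": 0,"tz": -0.05,"spin": 0},
  {"tx": 0,"ty": 0,"tz": -0.06,"spin": 0},
  {"tx": 0,"ty": 0,"tz": -0.066,"spin": 0},
  {"tx": 0,"ty": 0,"tz": -0.069,"spin": 0},
  {"tx": 0,"ty": 0,"tz": -0.069,"spin": 0},
  {"tx": 0,"ty": 0,"tz": -0.069,"spin": 0},
])

```text
t: 31.6
ee_pos: [502.3, 294.5, 20.2]
orientation: [-3.139, 0.111, -0.001]
ft_force: [0.6, 0.3, -1.0]
width: 19.5
grasp_force: 30.0
```

Call:
apply_moves([
  {"tx": 0,"ty": 0,"tz": 0,"spin": 0},
  {"tx": 0,"ty": 0,"tz": 0,"spin": 0},
  {"tx": 0,"ty": 0,"tz": 0,"spin": 0},
  {"tx": 0,"ty": 0,"tz": 0,"spin": 0},
  {"tx": 0,"ty": 0,"tz": 0,"spin": 0},
  {"tx": 0,"ty": 0,"tz": 0,"spin": 0},
  {"tx": 0,"ty": 0,"tz": 0,"spin": 0},
  {"tx": 0,"ty": 0,"tz": 0,"spin": 0},
], gripper=0.1)

```text
t: 32.4
ee_pos: [501.9, 294.3, 19.7]
orientation: [-3.14, 0.111, 0.0]
ft_force: [0.8, 0.3, -0.8]
width: 39.6
grasp_force: 0.0
```

Call:
apply_moves([
  {"tx": 0,"ty": 0,"tz": 0.025,"spin": 0},
  {"tx": 0,"ty": 0,"tz": 0.065,"spin": 0},
  {"tx": 0,"ty": 0,"tz": 0.11,"spin": 0},
  {"tx": 0,"ty": -0.03,"tz": 0.14,"spin": 0},
  {"tx": 0,"ty": -0.075,"tz": 0.15,"spin": 0},
  {"tx": 0,"ty": -0.12,"tz": 0.15,"spin": 0},
  {"tx": 0,"ty": -0.165,"tz": 0.15,"spin": 0},
  {"tx": 0,"ty": -0.21,"tz": 0.15,"spin": 0},
])

```text
t: 33.2
ee_pos: [501.7, 82.7, 170.1]
orientation: [-3.14, 0.11, -0.001]
ft_force: [0.2, -1.0, -0.3]
width: 39.1
grasp_force: 0.0
```

Call:
apply_moves([
  {"tx": 0,"ty": -0.045,"tz": 0,"spin": 0},
  {"tx": 0,"ty": -0.09,"tz": 0,"spin": 0},
  {"tx": 0,"ty": -0.135,"tz": 0,"spin": 0},
  {"tx": 0,"ty": -0.18,"tz": 0,"spin": 0},
  {"tx": 0,"ty": -0.225,"tz": 0,"spin": 0},
  {"tx": 0,"ty": -0.27,"tz": 0,"spin": 0},
  {"tx": 0,"ty": -0.3,"tz": 0,"spin": 0},
  {"tx": 0,"ty": -0.3,"tz": 0,"spin": 0},
])

```text
t: 34.0
ee_pos: [502.1, -219.1, 169.8]
orientation: [3.138, -0.117, 0.002]
ft_force: [1.6, 0.5, -0.3]
width: 39.2
grasp_force: 0.0
```

Run:
```python
from h import *
np.set_printoptions(precision=1,suppress=True)
a=ctrl.get_image("scene"); b=ctrl.get_image("top")
cv2.imwrite("pics/p6.png",np.hstack([cv2.resize(a[110:240,240:400],(400,320)),cv2.resize(b[95:220,110:240],(400,385))[:320]])[:,:,::-1])
for c,im in(("scene",a),("top",b)):
    hs=cv2.cvtColor(im,cv2.COLOR_RGB2HSV); M=(hs[...,0]>100)&(hs[...,0]<125)&(hs[...,1]>160)&(hs[...,2]>70)
    n,l,s,ce=cv2.connectedComponentsWithStats(M.astype(np.uint8),connectivity=8)
    for i in range(1,n):
        if s[i,4]>40 and ce[i][0]>110 and ce[i][0]<400: print(c,s[i,4],ce[i],"z28",onplane(c,ce[i],28)[:2],"z38",onplane(c,ce[i],38)[:2],"z64",onplane(c,ce[i],64)[:2])
```

```text
scene 189 [277.1  13.9] z28 [-421.8 1593.6] z38 [-403.3 1561.8] z64 [-355.2 1479.1]
scene 205 [306.9 154.7] z28 [488.9 272.1] z38 [494.5 258.9] z64 [509.2 224.7]
scene 43 [352.  167.3] z28 [640.7 292.8] z38 [644.2 279.4] z64 [653.3 244.4]
scene 67 [297.4 177.6] z28 [521.2 146.7] z38 [526.4 135.3] z64 [539.9 105.7]
scene 301 [339.9 181.2] z28 [637.2 205.4] z38 [640.7 193.2] z64 [650.  161.5]
scene 73 [364.1 191.4] z28 [716.  202.1] z38 [718.5 189.9] z64 [724.8 158.3]
top 452 [174.7 126.8] z28 [639.7 200.9] z38 [637.2 198.6] z64 [630.8 192.7]
top 157 [140.  179.5] z28 [489.  294.5] z38 [488.  291.3] z64 [485.6 282.8]
top 115 [167.3 176.6] z28 [498.1 218. ] z38 [497.1 215.5] z64 [494.4 209.1]
```

View pics/p6.png

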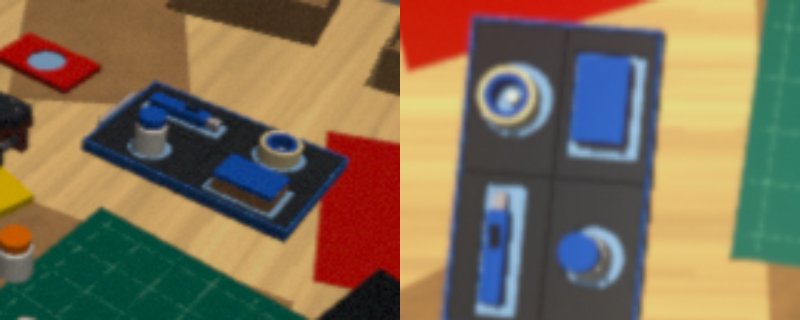

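All four pieces sit in their own cut-outs. The blue block top at (637,199), pot cap at (494,209) and knife origin at about (497,294) are within about 5 mm of their centres, and the tape is over its post. The arm is clear, so I'm handing in.

```bash
python3 -c "
from workcell import ctrl
print(ctrl.close_job())"
```

```text
the job is handed in; nothing more can be done
None
```

The blue tape, pot, knife and block are packed in their own cut-outs, the orange pieces were left alone, and the job was handed in at about 34 s; no verdict was returned.

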